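Hold a clip open over the lot card

TASK

The price ticket for this lot has to be clipped to its card: swing the yellow latch lever fully clear of the clip case, lift the blue lid and leave it standing open, then take out the red spring clip by squeezing its tails. Squeeze it well open and hold it gaping around the card's top edge at the yellow sticker, one jaw on each side of the card and not touching it, so that a ticket can be slipped in; finish there, still holding the clip open. Do not disturb the blue clip, the card or the other things on the table.

Things in the scene. Friction and masses are not known exactly. Their poses are not given: they have to be found in the camera images.
- case: Clip case, fixed: grey tray 160 (x) by 240 (y) by 50 mm high, floor and walls 5 mm, blue hinged lid. Origin: centre of the underside, z up. Latch and black handle on its -x side (to the robot), hinge on its +x rim. Two white upright fins on the tray floor, 4 mm thick (x), 44 long (y), 18 high, at x 0, y +55 and -55 mm; a clip bites each, either colour on either.
- latch (a joint): Yellow swing lever that holds the lid down, on an upright post in front of the tray; underside 89 mm above the table, 3 mm over the shut lid. 0: points along the case's +x, over the lid; grows as it swings counter-clockwise seen from above, to the case's +y side; stop at 1.8 rad. Starts at 0 to 0.3, clear of the lid from 1.45; stays where left; about 0.5 N at the pin.
- latch_pin (a point): Point on the axis of the latch's upright red pin, 12 mm below the pin's top. The pin is 10 mm across, stands 32 mm above the 8 mm thick lever, 60 mm from the pivot.
- latch_pivot (a point): Point on the latch's pivot axis at the height of latch_pin. Site frame turns with the lever, its x from the pivot to the pin.
- lid (a joint): Lid angle: 0 shut, grows as it opens up and away about the far (+x) rim, 1.57 upright, stop at 1.75 rad. Stiff hinge: it stays where it is left. Opening takes about 3 N at the handle.
- lid_handle (a point): Middle of the lid's black handle: a round bar 12 mm thick, 100 mm long, parallel to the case's y, 45 mm out from the lid's front edge on two side arms; 62 mm above the table when shut. Can be pinched from above across the bar and turns between the fingers as the lid swings. The lid is a shell 160 by 240 by 36 mm.
- lid_hinge (a point): Point on the lid's hinge axis in the middle of the far rim, 50 mm above the table, axis along the case's y; lid_handle circles it at 205 mm.
- clip_red: Red spring clip, 55 to 90 g, standing jaws down on the tray floor (5 mm above the table). Origin midway between the closed jaw tips, z up to the tails, x across the jaws (along the case's x at the start), y along the pin. 72 mm high, 30 wide (y); flat tails spread upwards: 40 mm over their outsides at 60 mm height, 48 at the top. Frame belongs to the -x jaw, so it tilts up to 0.3 rad when squeezed.
- red_jaw (a joint): Opening of the red clip: 0 as it bites the fin, grows as its tails are pinched together across x and the jaws swing apart; stop at 0.6 rad (tails' outer faces then parallel, 28 mm apart; jaw tips 26 mm apart inside, 36 mm below the pin). The spring pushes each finger with 5 to 10 N.
- red_pin (a point): Middle of the red clip's pivot pin, 38 mm above its closed jaw tips. The throat between the jaws ends 7 mm below the pin axis.
- red_tip_a (a point): Inner edge of the red clip's one jaw tip (the -x jaw).
- red_tip_b (a point): Inner edge of the red clip's other jaw tip (the +x jaw).
- clip_blue: Blue spring clip, same shape as the red one, on the other fin. Stays where it is. Origin midway between its jaw tips.
- lot_card: White lot card, 4 mm thick (x), 150 mm wide (y), standing upright in a loose brown weighted stand 90 by 120 by 18 mm, about 0.7 kg in all. Origin: centre of the underside, z up, x square to the card. Top edge 125 mm above the table.
- card_edge (a point): Middle of the lot card's top edge, where a yellow sticker 34 mm wide and 22 mm deep marks both faces. Axes as lot_card.
- vase: Blue glass vase, 72 mm across, 100 mm high. Bystander. Origin under its centre.
- dish: Green glass dish, 90 mm across, 28 mm high. Bystander. Origin under its centre.
- tumbler: Clear glass tumbler, 68 mm across, 90 mm high. Bystander. Origin under its centre.
- decanter: Amber glass decanter, 70 mm across, 160 mm high. Bystander. Origin under its centre.
- mug: White mug, 80 mm across, 90 mm high. Bystander. Origin under its centre.
- sticker_roll: Yellow roll of stickers lying flat, 70 mm across, 25 mm high. Bystander. Origin under its centre.
There are look-alikes about, which are no part of the job. Leave any black or orange look-alike of the lot_card alone.

How it is judged:
By the outcome, as a careful person would: the job done as asked, in the order asked, and still so for the second after the job is handed in, while the arm keeps its last pose, push and grip.
It also fails if it takes over 66 s, if anything falls off the work surface, if the arm or the gripper's body presses on something with over 40 N, if the wrist force passes 120 N, or if a joint passes its speed limit or range.

ROBOT

A 6-joint arm with a two-finger parallel gripper is mounted at the origin on the work surface. World frame = base frame: x ahead of the robot, y to its left, z up, the work surface at z = 0. Lengths are in m, angles in degrees, forces in N, time in s.
With the tool pointing down it reaches from about 0.3 to 0.75 m from the base axis. Payload 8.5 kg.
Tool frame: the origin (TCP) lies midway between the tips of the shut fingers; the grasp point (between the pads) lies env.tcp_to_grasp behind it (env.tcp_to_grasp is the distance from the TCP to the grasp point, in m); z points along the fingers, y is the line along which they close (so a half turn about z gives the same grasp; the last joint's range is limited). The gripper opens to 85 mm and grips with 20 to 120 N. Pads are 22 mm wide; open, the fingers measure 114 mm over their backs; the gripper's body (76 mm by 85 mm) begins 54 mm behind the grasp point. The pads swing forward as they close: fully open they stand 13 mm farther back than shut.
Start: joints at [-84.987, 21.807, 74.336, -0, 83.858, -12.336], TCP at [0.164, -0.525, 0.231] pointing down, gripper open.
Joint ranges: [-178.18, 178.18], [-50.72, 133.34], [12.68, 142.11], [-81.47, 261.47], [9.98, 163.14], [-165.26, 165.26]. Speed limits (degrees/s): [136.94, 136.94, 180, 180, 180, 180].

INTERFACE

Orientations are given as a 3x3 rotation matrix whose columns are the frame's x, y, z axes.
In Python, from rig import observe, optics, job, env gives the robot as it stands. The module is installed in compiled form; this text tells all that it offers.
- The arm moves only by the shell command python3 -m jog 'ROWS' [FORCE]. ROWS is JSON, a list of rows, each a list of 7 numbers: the turn, a rotation vector about the tool's x, y, z in rad, then the shift along the tool's x, y, z in m, then the opening in per cent of the stroke, from 0 (shut) to 100 (fully open). A call has 1 to 10 rows; each row shifts and turns the commanded pose from where the row before left it, along the tool's axes as they then stand; what a row does not reach is not made up. A row lasts 1/8 s, in which the tool goes at most 62.5 mm and 10.7 degrees, less where a joint would pass 70% of its speed; a pose out of reach is approached as far as the arm can. A call is refused whole if a number of a shift passes 0.0625 or a number of a turn 0.188, either way. A call with a gripper value outside its range is refused whole. The fingers move at their own pace and stop on an object; FORCE is the grip in N (left out, the last holds). Time passes only in rows, so rows that do not move let the fingers close. It gives the time, the measured TCP pose, the force, the opening and the grip force at its end, in the units of the state.
- observe(): the state, without advancing time (a new reading comes with each control period).
- optics.get_image(name): name is "scene" or "top" or "wrist"; returns a dict with "pixels" (384x512x3 uint8, red, green, blue), "mtx" (3x3 intrinsics, pixels), "rvec" (rotation vector, rad) and "tvec" (3), from world to camera coordinates, as OpenCV has them. Camera axes: x right, y down, z forward; pixel columns grow to the right and rows downward; lengths in m; the calibration is good to about 2 mm. A picture is of the moment at which its call begins. There is no depth.
- job.close_job(): hands the job in; it is judged then, once.
The state is a dict: "time_s": time; "q": joint angles; "qvel": joint speeds; "joint_efforts": joint torques, N m; "position": TCP position; "tool_rot": TCP orientation; "ft_force": force on the tool from outside, world axes, zero at the start; "wrist_torque": the same for the moment, N m; "grip_width": finger opening in m; "gripper_force": force on a finger pad.
Only numpy, scipy, OpenCV 4.12 (cv2) and the standard library are available. Lean on these libraries where they do the work, as an engineer would, in place of code of your own. Each camera call takes 0.05 s, during which the arm holds its last target. There are 200 camera calls.

## Working session

There is one attempt and no reset: what is moved stays moved. The work goes in short steps, Python scripts to look and compute and a shell command to move; the robot and the scene stay as the last step left them, time stands still between calls to the robot, and variables do not carry over. Pictures are saved under pics/ and viewed, at most 10 in all, crops included, and the job is handed in when it is done.

```bash
mkdir -p pics; cat > h.py <<'E'
import numpy as np, cv2
from rig import observe, optics, job, env
def shot(n):
    d=optics.get_image(n); R=cv2.Rodrigues(np.array(d["rvec"],float))[0]; t=np.array(d["tvec"],float).ravel()
    return d["pixels"],np.array(d["mtx"],float),R,t
def ray(c,u,v):
    _,K,R,t=c; o=-R.T@t; w=R.T@np.linalg.solve(K,[u,v,1.]); return o,w/np.linalg.norm(w)
def onz(c,u,v,z):
    o,w=ray(c,u,v); return o+w*(z-o[2])/w[2]
def tri(*rs):
    A=0;b=0
    for o,w in rs:
        P=np.eye(3)-np.outer(w,w); A=A+P; b=b+P@o
    p=np.linalg.solve(A,b); return p,[float(np.linalg.norm((np.eye(3)-np.outer(w,w))@(p-o))) for o,w in rs]
def proj(c,p):
    _,K,R,t=c; q=K@(R@np.asarray(p,float)+t); return q[:2]/q[2]
def save(n,im): cv2.imwrite(f"pics/{n}.png",cv2.cvtColor(im,cv2.COLOR_RGB2BGR))
E
python3 - <<'E'
from h import *
np.set_printoptions(precision=4,suppress=True)
a=shot("scene");b=shot("top")
im=np.vstack([a[0],b[0]]); print(env.tcp_to_grasp)
for n,c in(("s",a),("t",b)): save(n+"0",cv2.resize(c[0],(768,576))); print(-c[2].T@c[3])
s=observe(); print(s["position"],s["tool_rot"],s["grip_width"],s["time_s"])
E
```

```text
0.0187
[ 1.2549 -0.7902  0.9772]
[ 0.3454 -0.0034  1.3522]
[ 0.164  -0.5247  0.2308] [[ 0.9545  0.2982 -0.0001]
 [ 0.2982 -0.9545  0.0013]
 [ 0.0003 -0.0013 -1.    ]] 0.08506377086522351 0.1
```

View pics/s0.png

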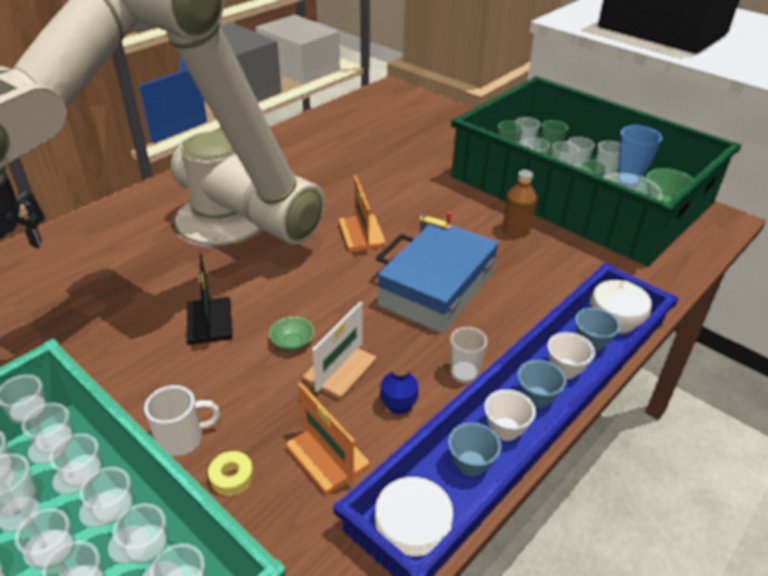

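View pics/t0.png

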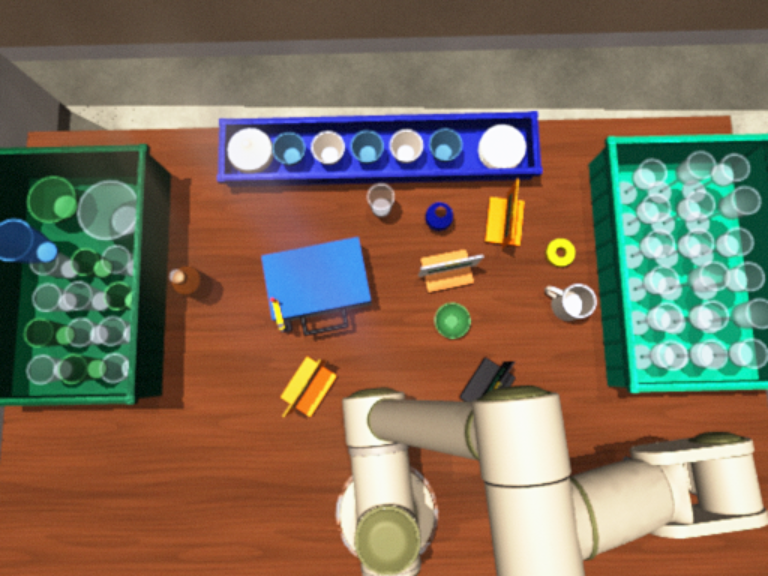

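The scene view shows four card stands (pixels in the 768-wide view). They are white (340,345), black (207,305), orange (362,220) and orange (325,440). The white one in the brown stand, top view (450,265), fits the lot card. The case is at (437,275) in the scene view and (318,285) in the top view, with the latch and handle towards the robot.

```bash
python3 - <<'E'
from h import *
np.set_printoptions(precision=4,suppress=True)
a=shot("scene");b=shot("top")
x=cv2.resize(b[0][145:235,160:340],None,fx=4.4,fy=4.4,interpolation=cv2.INTER_CUBIC)[:, :792]
sc=cv2.resize(a[0][135:270,190:340],None,fx=2.6,fy=2.6,interpolation=cv2.INTER_CUBIC)
save("crop1",x)
def cc(c,lo,hi,roi,mn=3):
    hsv=cv2.cvtColor(c[0],cv2.COLOR_RGB2HSV); m=cv2.inRange(hsv,lo,hi); mm=np.zeros_like(m); u0,v0,u1,v1=roi; mm[v0:v1,u0:u1]=m[v0:v1,u0:u1]
    n,l,s,ct=cv2.connectedComponentsWithStats(mm)
    return [(s[i].tolist(),ct[i].round(1).tolist()) for i in range(1,n) if s[i][4]>=mn],l,mm
R=((0,120,90),(8,255,255));Y=((22,120,110),(34,255,255));B=((100,120,60),(118,255,255))
rt=(160,145,340,235);rs=(180,130,345,270)
for nm,k in(("red",R),("yel",Y),("blue",B)):
    print(nm,"top",cc(b,*k,rt)[0]);print(nm,"scene",cc(a,*k,rs)[0])
_,_,m=cc(b,*B,rt)
ct=max(cv2.findContours(m,0,2)[0],key=cv2.contourArea); r=cv2.minAreaRect(ct)
P=np.array([onz(b,*p,.086) for p in cv2.boxPoints(r)]); print(P); print(np.linalg.norm(np.diff(P,axis=0),axis=1),P.mean(0))
E
```

```text
red top [([163, 145, 63, 36, 939], [190.6, 154.4]), ([160, 147, 3, 2, 4], [161.0, 147.8]), ([220, 148, 2, 4, 4], [220.5, 149.5]), ([221, 151, 3, 5, 6], [221.8, 152.8]), ([233, 157, 3, 1, 3], [234.0, 157.0]), ([227, 158, 4, 1, 4], [228.5, 158.0]), ([244, 167, 2, 2, 3], [244.3, 167.7]), ([245, 182, 3, 3, 5], [245.6, 183.2]), ([176, 189, 1, 4, 4], [176.0, 190.5]), ([177, 195, 1, 3, 3], [177.0, 196.0]), ([165, 196, 4, 2, 4], [166.5, 196.5]), ([216, 199, 36, 34, 409], [238.6, 219.4]), ([178, 201, 1, 3, 3], [178.0, 202.0]), ([161, 207, 4, 4, 7], [162.6, 208.6]), ([179, 207, 1, 5, 5], [179.0, 209.0]), ([176, 209, 2, 2, 3], [176.7, 209.7]), ([180, 213, 3, 3, 4], [181.2, 214.0]), ([209, 212, 19, 7, 64], [219.3, 214.4]), ([162, 217, 2, 2, 4], [162.5, 217.5]), ([170, 216, 3, 1, 3], [171.0, 216.0]), ([255, 219, 2, 2, 3], [255.3, 219.3]), ([174, 221, 3, 4, 4], [175.0, 222.5]), ([187, 221, 2, 2, 3], [187.3, 221.7]), ([195, 222, 3, 3, 5], [196.2, 223.0]), ([254, 222, 2, 4, 4], [254.8, 223.5]), ([251, 228, 2, 3, 3], [251.3, 229.0])]
red scene [([297, 140, 5, 9, 31], [298.6, 143.7])]
yel top [([324, 145, 12, 16, 153], [329.5, 152.5]), ([293, 172, 4, 1, 4], [294.5, 172.0]), ([182, 201, 7, 15, 56], [184.9, 208.9]), ([186, 217, 4, 3, 8], [187.8, 218.1])]
yel scene [([280, 144, 18, 7, 59], [289.1, 146.9]), ([223, 217, 6, 7, 17], [225.6, 220.3])]
blue top [([285, 145, 16, 8, 61], [292.1, 147.8]), ([175, 158, 72, 55, 2816], [211.2, 184.9]), ([180, 201, 3, 12, 18], [181.0, 206.9])]
blue scene [([253, 150, 78, 59, 2729], [291.3, 177.4]), ([301, 230, 44, 40, 665], [328.0, 253.6]), ([255, 250, 23, 20, 386], [265.8, 260.0])]
[[0.6229 0.2944 0.086 ]
 [0.6659 0.0565 0.086 ]
 [0.5055 0.0278 0.086 ]
 [0.4639 0.2613 0.086 ]]
[0.2418 0.163  0.2372] [0.5646 0.16   0.086 ]
```

View pics/crop1.png

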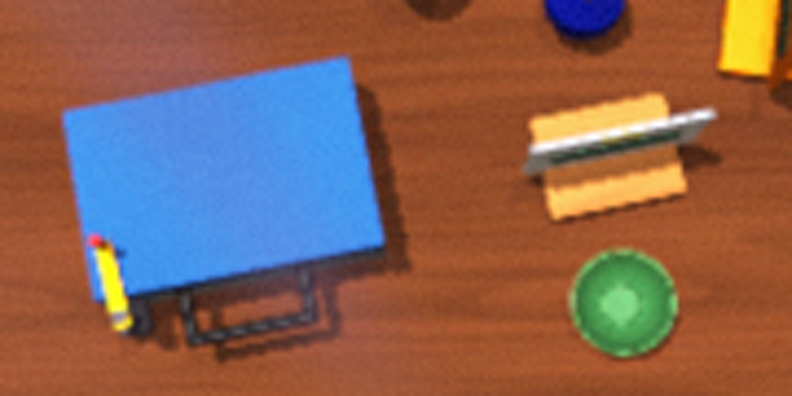

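The crop shows the blue lid and the yellow lever lying over it. The red pin is at crop (97,241), the lever's pivot end at (122,328) and the handle bar from (190,345) to (312,320). The white card is at (525..715, 118..160). Next I turn these into positions.

```bash
python3 - <<'E'
from h import *
np.set_printoptions(precision=4,suppress=True)
a=shot("scene");b=shot("top")
P=lambda u,v:(160+u/4.4-.4,145+v/4.4-.4)
print("pin",onz(b,*P(97,241),.125),tri(ray(b,*P(97,241)),ray(a,299.3,141)))
th=np.radians(10.2);C=np.array([np.cos(th),np.sin(th)]);D=np.array([-C[1],C[0]]);o=np.array([.5646,.160])
for n,u,v,z in(("piv",122,325,.097),("pin",97,241,.127),("hand",251,332,.062),("hA",190,345,.062),("hB",312,320,.062),("cL",525,155,.125),("cR",715,114,.125),("cM",622,136,.125),("dish",624,303,.02)):
    p=onz(b,*P(u,v),z); d=p[:2]-o; print(n,p,"case",d@C,d@D)
# yellow stickers: top & scene on the white card
for c,n,r in((a,"s",(200,195,255,260)),(b,"t",(275,160,330,190))):
    h=cv2.cvtColor(c[0],cv2.COLOR_RGB2HSV); u0,v0,u1,v1=r
    m=cv2.inRange(h[v0:v1,u0:u1],(20,90,90),(36,255,255)); ys,xs=np.nonzero(m); print(n,xs.mean()+u0,ys.mean()+v0,xs.min()+u0,xs.max()+u0,ys.min()+v0,ys.max()+v0,len(xs))
E
```

```text
pin [0.5107 0.2554 0.125 ] (array([0.5105, 0.2546, 0.1317]), [0.0009332381020487977, 0.0009332381020487552])
piv [0.4458 0.2405 0.097 ] case -0.1026321678228568 0.10021929378903509
pin [0.5104 0.2549 0.127 ] case -0.03650415244349642 0.10303123392557217
hand [0.4405 0.1405 0.062 ] case -0.1256184724803197 0.0028311676477559278
hA [0.4309 0.191  0.062 ] case -0.1261265252105897 0.05415447619849876
hB [0.4492 0.09   0.062 ] case -0.12592156567036136 -0.04843799547482536
cL [ 0.5721 -0.0862  0.125 ] case -0.03618125973789944 -0.24364011444423483
cR [ 0.602  -0.2394  0.125 ] case -0.03394060814007711 -0.39968275820060123
cM [ 0.5858 -0.1642  0.125 ] case -0.036575253476119035 -0.32283567091257975
dish [ 0.4612 -0.1735  0.02  ] case -0.1608764087151716 -0.3099549737549165
s 223.075 219.75 203 229 212 225 40
t 297.3426966292135 174.3314606741573 282 329 160 189 178
```

```bash
python3 -m jog '[[0,0,0,0.02,-0.023,0,60],[0,0,0,0.038,-0.044,0,60],[0,0,0,0.038,-0.044,0,60],[0,0,0,0.038,-0.044,0,60],[0,0,0,0.038,-0.044,0,60],[0,0,0,0.038,-0.044,0,60],[0,0,0,0.038,-0.044,0,60],[0,0,0,0.038,-0.044,0,60],[0,0,0,0.038,-0.044,0,60],[0,0,0,0.038,-0.044,0,60]]'
python3 -m jog '[[0,0,0,0.038,-0.044,0,60],[0,0,-0.18,0,0,0,60],[0,0,-0.18,0,0,0,60],[0,0,-0.18,0,0,0,60],[0,0,-0.18,0,0,0,60],[0,0,-0.18,0,0,0,60],[0,0,-0.18,0,0,0,60],[0,0,-0.18,0,0,0,60],[0,0,-0.18,0,0,0,60]]'
cat >> h.py <<'E'
def go(p,yaw=None):
    "tool-axis shift to bring TCP to world p; yaw= wanted heading of tool y, deg"
    s=observe(); R=np.array(s["tool_rot"]); d=R.T@(np.asarray(p)-s["position"])
    y=np.degrees(np.arctan2(R[1,1],R[0,1])); print("pos",np.round(s["position"],4),"shift",np.round(d,4),"yaw",round(y,1),"tool z",np.round(R[:,2],3),"w",round(s["grip_width"],4),"gf",np.round(s["gripper_force"],1),"F",np.round(s["ft_force"],1),"t",s["time_s"])
    if yaw is not None: print("turn about tool z (rad)",-np.radians(yaw-y))
E
python3 -c "
from h import *
go([.509,.2545,.16],10.2); c=shot('wrist'); save('w1',c[0])"
```

```text
time_s: 1.55
position: [0.3851, -0.0152, 0.2316]
tool_rot: [[0.955, 0.298, 0.001], [0.298, -0.955, -0.0], [0.001, 0.001, -1.0]]
ft_force: [1.7, -0.9, 0.6]
grip_width: 0.0513
gripper_force: 0.0
time_s: 2.68
position: [0.4077, 0.0363, 0.2313]
tool_rot: [[-0.177, 0.984, 0.0], [0.984, 0.177, 0.0], [0.0, 0.0, -1.0]]
ft_force: [-0.3, -1.3, -0.1]
grip_width: 0.0513
gripper_force: 0.0
pos [0.4077 0.0363 0.2313] shift [0.1968 0.1383 0.0714] yaw 10.2 tool z [ 0.  0. -1.] w 0.0513 gf 0.0 F [-0.3 -1.3 -0.1] t 2.675
turn about tool z (rad) -7.953373998867317e-05
```

View pics/w1.png

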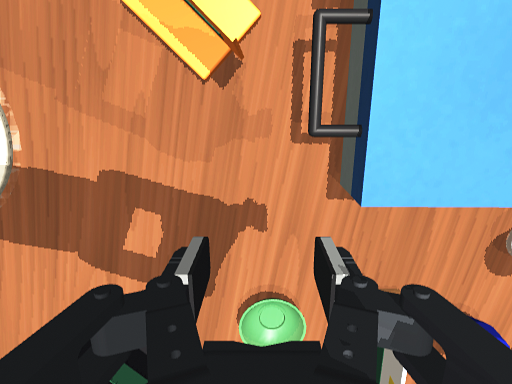

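The wrist view shows the handle bar at (318,12..133) and the lid edge parallel to the image columns, so the tool heading matches the case. Moving over the pin, I use the wrist view to refine the handle and pin.

```bash
python3 - <<'E'
from h import *
c=shot("wrist"); print(onz(c,318,73,.062),onz(c,318,14,.062),onz(c,314,132,.062))
E
python3 -m jog '[[0,0,0,0.025,0.02,0.01,50],[0,0,0,0.045,0.03,0.01,50],[0,0,0,0.045,0.03,0.01,50],[0,0,0,0.045,0.03,0.01,50],[0,0,0,0.037,0.028,0.005,50],[0,0,0,0,0,0,50]]' >/dev/null
python3 - <<'E'
from h import *
go([.509,.2545,.105],10.2)
c=shot("wrist"); h=cv2.cvtColor(c[0],cv2.COLOR_RGB2HSV)
m=cv2.inRange(h,(0,190,120),(6,255,255))|cv2.inRange(h,(174,190,120),(180,255,255))
n,l,s,ct=cv2.connectedComponentsWithStats(m)
for i in range(1,n):
    if s[i][4]>20: print(s[i],ct[i])
print("proj pin",proj(c,[.509,.2545,.117])); save("w2",c[0])
E
```

```text
[0.44201551 0.1408946  0.062     ] [0.43059196 0.18852259 0.062     ] [0.45079404 0.08755053 0.062     ]
pos [0.5103 0.2561 0.1851] shift [-0.0014 -0.0015  0.0801] yaw 9.8 tool z [-0.001 -0.    -1.   ] w 0.0428 gf 0.0 F [ 0.7 -0.3  0.1] t 3.525
turn about tool z (rad) -0.007060853481182215
[253 194  14  20 154] [260.21428571 201.93506494]
proj pin [258.60367796 208.70583509]
```

View pics/w2.png

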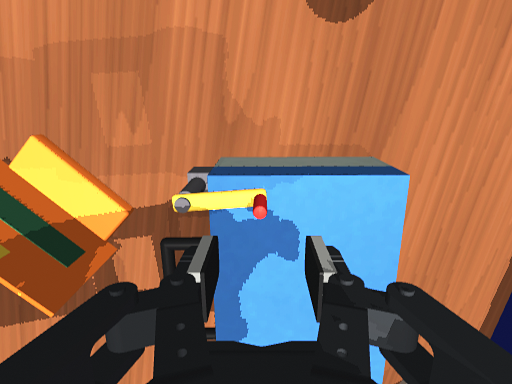

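The wrist view shows the pin top at (260,213), its base at (260,197) and the pivot screw at (181,204).

```bash
python3 - <<'E'
from h import *
c=shot("wrist"); t=onz(c,260,212,.129); b=onz(c,260,197,.097); p=onz(c,181,204,.1); print(t,b,p,np.linalg.norm(t[:2]-p[:2]))
go(t*[1,1,0]+[0,0,.105],10.2)
E
```

```text
[0.50930217 0.25496118 0.129     ] [0.50898632 0.25555897 0.097     ] [0.45028422 0.24070853 0.1       ] 0.06071455485551481
pos [0.5097 0.2539 0.186 ] shift [ 0.0011 -0.0002  0.081 ] yaw 9.7 tool z [-0.001 -0.    -1.   ] w 0.0427 gf 0.0 F [-0.  -0.3  0.1] t 3.625
turn about tool z (rad) -0.008004729027607217
```

```bash
python3 -m jog '[[0,0,0,0.001,0,0.02,45],[0,0,0,0,0,0.03,40],[0,0,0,0,0,0.028,35],[0,0,0,0,0,0.003,35],[0,0,0,0,0,0,0],[0,0,0,0,0,0,0],[0,0,0,0,0,0,0],[0,0,0,0,0,0,0]]' 20
python3 - <<'E'
from h import *
go([.509,.255,.105],10.2)
s=observe(); R=np.array(s["tool_rot"]); pv=np.array([.4503,.2407]); p0=np.array(s["position"])[:2]
r=np.linalg.norm(p0-pv); a0=np.arctan2(*(p0-pv)[::-1]); print(r,np.degrees(a0))
th=np.radians(10.2); A=np.linspace(a0,th+1.68,14); pts=np.c_[pv[0]+r*np.cos(A),pv[1]+r*np.sin(A)]
print(np.round((np.diff(pts,axis=0)@R[:2,:2]),4))
E
```

```text
time_s: 4.62
position: [0.5094, 0.2548, 0.1063]
tool_rot: [[-0.171, 0.985, -0.0], [0.985, 0.171, -0.0], [-0.0, -0.0, -1.0]]
ft_force: [-4.5, -2.2, 3.7]
grip_width: 0.0091
gripper_force: 21.1
pos [0.5094 0.2548 0.1063] shift [ 0.0003 -0.0004  0.0013] yaw 9.9 tool z [-0. -0. -1.] w 0.0091 gf 21.1 F [-4.5 -2.2  3.7] t 4.625
turn about tool z (rad) -0.006026169542198179
0.060764297361129996 13.399668506157344
[[ 0.0075 -0.0009]
 [ 0.0074 -0.0019]
 [ 0.0071 -0.0028]
 [ 0.0067 -0.0036]
 [ 0.0062 -0.0044]
 [ 0.0056 -0.0052]
 [ 0.0049 -0.0058]
 [ 0.0041 -0.0064]
 [ 0.0033 -0.0068]
 [ 0.0024 -0.0072]
 [ 0.0015 -0.0074]
 [ 0.0005 -0.0076]
 [-0.0004 -0.0076]]
```

```bash
python3 -m jog '[[0,0,0,0.0075,-0.001,0,0],[0,0,0,0.0075,-0.002,0,0],[0,0,0,0.007,-0.003,0,0],[0,0,0,0.0065,-0.0035,0,0],[0,0,0,0.006,-0.0045,0,0],[0,0,0,0.0055,-0.005,0,0],[0,0,0,0.005,-0.006,0,0],[0,0,0,0.004,-0.0065,0,0],[0,0,0,0.0035,-0.007,0,0]]'
python3 -m jog '[[0,0,0,0.0025,-0.007,0,0],[0,0,0,0.0015,-0.0075,0,0],[0,0,0,0.0005,-0.0075,0,0],[0,0,0,-0.0005,-0.0075,0,0],[0,0,0,0,0,0,0],[0,0,0,0,0,0,45],[0,0,0,0,0,0,45],[0,0,0,0,0,-0.04,45],[0,0,0,0,0,-0.04,45],[0,0,0,0,0,0,45]]'
python3 - <<'E'
from h import *
# lid handle mid: (.442,.141,.062); grasp point there => TCP 18.7mm below bar centre
go([.442,.141,.062-.0187+.08],10.2)
c=shot("wrist"); save("w3",c[0])
E
```

```text
time_s: 5.75
position: [0.4635, 0.3001, 0.1062]
tool_rot: [[-0.171, 0.985, 0.003], [0.985, 0.171, 0.0], [-0.0, 0.003, -1.0]]
ft_force: [2.1, -4.3, 2.0]
grip_width: 0.009
gripper_force: 21.2
time_s: 7.0
position: [0.4339, 0.2993, 0.1876]
tool_rot: [[-0.171, 0.985, 0.004], [0.985, 0.171, 0.002], [0.001, 0.005, -1.0]]
ft_force: [-0.2, -0.1, -1.0]
grip_width: 0.0383
gripper_force: 0.0
pos [0.4339 0.2993 0.1876] shift [-0.1574 -0.0194  0.0641] yaw 9.9 tool z [ 0.004  0.002 -1.   ] w 0.0383 gf 0.0 F [-0.2 -0.1 -1. ] t 7.0
turn about tool z (rad) -0.006007021227816558
```

View pics/w3.png

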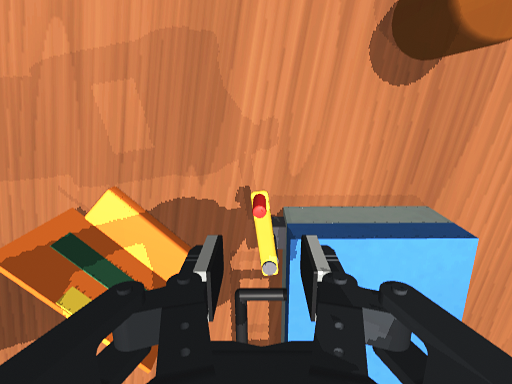

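The lever now points along case +y, with its pin at (259,205) and pivot at (269,268), so it is clear of the lid. The orange stand is near the handle, so I check how close its corner is.

```bash
python3 - <<'E'
from h import *
b=shot("top"); h=cv2.cvtColor(b[0],cv2.COLOR_RGB2HSV); m=cv2.inRange(h,(8,170,120),(30,255,255)); m[:238]=0; m[:,:185]=0;m[290:]=0; m[:,230:]=0
ys,xs=np.nonzero(m); i=ys.argmin(); D=np.array([-.177,.984]);C=np.array([.984,.177])
for k in (ys.argmin(),xs.argmax(),xs.argmin(),ys.argmax()):
    for z in(.02,.125):
        p=onz(b,xs[k],ys[k],z); d=p[:2]-[.4464,.1164]; print(xs[k],ys[k],p,"rel case",d@C,d@D)
go([.4464,.1164,.047],10.2)
E
```

```text
203 238 [0.37791916 0.19644942 0.02      ] rel case -0.05321639637091889 0.09088973460854177
203 238 [0.37535834 0.18070082 0.125     ] rel case -0.05852374295888239 0.07584638313057362
229 238 [0.37578456 0.09958079 0.02      ] rel case -0.072462588775951 -0.004051167061551784
229 238 [0.37339198 0.09146683 0.125     ] rel case -0.07625305996786544 -0.011611816777459958
185 255 [0.31704141 0.26306155 0.02      ] rel case -0.10132975912373865 0.16721144059123338
185 255 [0.31927863 0.24206297 0.125     ] rel case -0.10284508417076327 0.146152846432881
185 289 [0.19501455 0.2620576  0.02      ] rel case -0.22158189060137148 0.18782230092408425
185 289 [0.20686923 0.24113814 0.125     ] rel case -0.2136196267455029 0.1651392760070468
pos [0.4327 0.2988 0.1846] shift [-0.182  -0.0175  0.1377] yaw 9.8 tool z [-0.001 -0.001 -1.   ] w 0.0384 gf 0.0 F [-0.5 -0.1 -0.1] t 7.1
turn about tool z (rad) -0.006123402903499611
```

```bash
python3 -m jog '[[0,0,0,-0.03,-0.003,0,42],[0,0,0,-0.05,-0.005,0,42],[0,0,0,-0.05,-0.005,0,42],[0,0,0,-0.04,-0.004,0,42],[0,0,0,-0.012,-0.001,0.02,42],[0,0,0,0,0,0.05,42],[0,0,0,0,0,0.045,42],[0,0,0,0,0,0.022,42],[0,0,0,0,0,0,42]]'
python3 - <<'E'
from h import *
go([.4464,.1164,.047],10.2)
c=shot("wrist"); save("w4",c[0])
E
```

```text
time_s: 8.22
position: [0.4449, 0.1165, 0.0463]
tool_rot: [[-0.171, 0.985, -0.006], [0.985, 0.171, 0.0], [0.001, -0.006, -1.0]]
ft_force: [-0.3, 0.4, 1.5]
grip_width: 0.0359
gripper_force: 0.0
pos [0.4449 0.1165 0.0463] shift [-0.0004  0.0015 -0.0007] yaw 9.8 tool z [-0.006  0.    -1.   ] w 0.0359 gf 0.0 F [-0.3  0.4  1.5] t 8.225
turn about tool z (rad) -0.006198569102672581
```

View pics/w4.png

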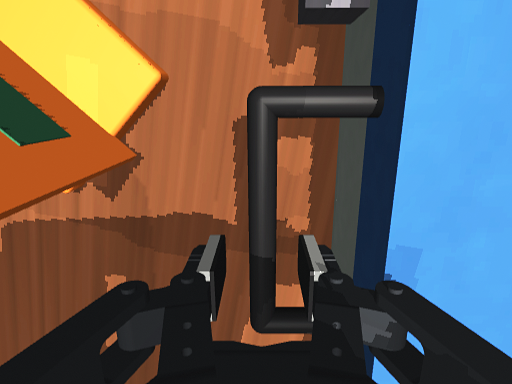

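```bash
python3 -m jog '[[0,0,0,0,0,0,0],[0,0,0,0,0,0,0],[0,0,0,0,0,0,0],[0,0,0,0,0,0,0]]' 30
python3 - <<'E'
from h import *
go([.4464,.1164,.047],10.2)
r=.2053;a=np.arctan2(.012,.205);f=np.r_[0,.03,np.linspace(.1,1.63,20)]+a
print(np.round(np.c_[-r*np.diff(np.cos(f)),-r*np.diff(np.sin(f))],4).tolist())
E
```

```text
time_s: 8.78
position: [0.4454, 0.1164, 0.049]
tool_rot: [[-0.172, 0.985, -0.002], [0.985, 0.172, -0.001], [-0.0, -0.002, -1.0]]
ft_force: [-5.3, -2.7, 3.9]
grip_width: 0.0106
gripper_force: 29.6
pos [0.4454 0.1164 0.049 ] shift [-0.0002  0.001   0.002 ] yaw 9.9 tool z [-0.002 -0.001 -1.   ] w 0.0106 gf 29.6 F [-5.3 -2.7  3.9] t 8.775
turn about tool z (rad) -0.0054820753550053215
[[0.0005, -0.0061], [0.0018, -0.0143], [0.0033, -0.0162], [0.0046, -0.0159], [0.0058, -0.0155], [0.007, -0.015], [0.0082, -0.0143], [0.0094, -0.0136], [0.0104, -0.0128], [0.0114, -0.012], [0.0123, -0.011], [0.0132, -0.01], [0.0139, -0.0089], [0.0146, -0.0077], [0.0152, -0.0065], [0.0157, -0.0053], [0.016, -0.004], [0.0163, -0.0027], [0.0165, -0.0014], [0.0165, -0.0001], [0.0165, 0.0013]]
```

```bash
python3 -m jog '[[0,0,0,0,0.0005,-0.006,0],[0,0,0,0,0.002,-0.0145,0],[0,0,0,0,0.0035,-0.016,0],[0,0,0,0,0.0045,-0.016,0],[0,0,0,0,0.006,-0.0155,0],[0,0,0,0,0.007,-0.015,0],[0,0,0,0,0.008,-0.0145,0],[0,0,0,0,0.0095,-0.0135,0],[0,0,0,0,0.0105,-0.013,0]]'
python3 -m jog '[[0,0,0,0,0.0115,-0.012,0],[0,0,0,0,0.0125,-0.011,0],[0,0,0,0,0.013,-0.01,0],[0,0,0,0,0.014,-0.009,0],[0,0,0,0,0.0145,-0.0075,0],[0,0,0,0,0.015,-0.0065,0],[0,0,0,0,0.0155,-0.0055,0],[0,0,0,0,0.016,-0.004,0]]'
python3 -c "
from h import *
go([.4454,.1164,.049],10.2)"
```

```text
time_s: 9.9
position: [0.4932, 0.1248, 0.1734]
tool_rot: [[-0.172, 0.985, -0.01], [0.985, 0.172, -0.002], [-0.001, -0.01, -1.0]]
ft_force: [-19.6, -5.4, 11.7]
grip_width: 0.0106
gripper_force: 29.8
time_s: 10.9
position: [0.6076, 0.1449, 0.2401]
tool_rot: [[-0.171, 0.985, 0.001], [0.985, 0.171, 0.0], [0.0, 0.002, -1.0]]
ft_force: [-4.3, -0.1, 4.8]
grip_width: 0.0106
gripper_force: 30.5
pos [0.6076 0.1449 0.2401] shift [-0.0003 -0.1649  0.1908] yaw 9.9 tool z [ 0.001  0.    -1.   ] w 0.0106 gf 30.5 F [-4.3 -0.1  4.8] t 10.9
turn about tool z (rad) -0.005705394790314203
```

```bash
python3 -m jog '[[0,0,0,0,0.0165,-0.003,0],[0,0,0,0,0.0165,-0.0015,0],[0,0,0,0,0.0165,0,0],[0,0,0,0,0.0165,0.0015,0],[0,0,0,0,0,0,0],[0,0,0,0,0,0,40],[0,0,0,0,0,0,50],[0,0,0,0,0,-0.04,50],[0,0,0,0,0,-0.05,50],[0,0,0,0,0,0,50]]'
python3 - <<'E'
from h import *
go([.6433,.1742,.3],10.2)
b=shot("top"); a=shot("scene")
im=np.hstack([cv2.resize(b[0][130:250,150:290],None,fx=2.85,fy=2.85,interpolation=cv2.INTER_CUBIC),cv2.resize(a[0][110:230,225:365],None,fx=2.85,fy=2.85,interpolation=cv2.INTER_CUBIC)]); print(im.shape); save("c5",im)
E
```

```text
time_s: 12.15
position: [0.673, 0.1558, 0.3355]
tool_rot: [[-0.171, 0.985, 0.008], [0.985, 0.171, 0.0], [-0.001, 0.008, -1.0]]
ft_force: [-0.4, -0.5, 0.4]
grip_width: 0.0425
gripper_force: 0.0
pos [0.673  0.1558 0.3355] shift [ 0.0232 -0.0264  0.0353] yaw 9.9 tool z [ 0.008  0.    -1.   ] w 0.0425 gf 0.0 F [-0.4 -0.5  0.4] t 12.15
turn about tool z (rad) -0.006076325118312993
(342, 798, 3)
```

View pics/c5.png

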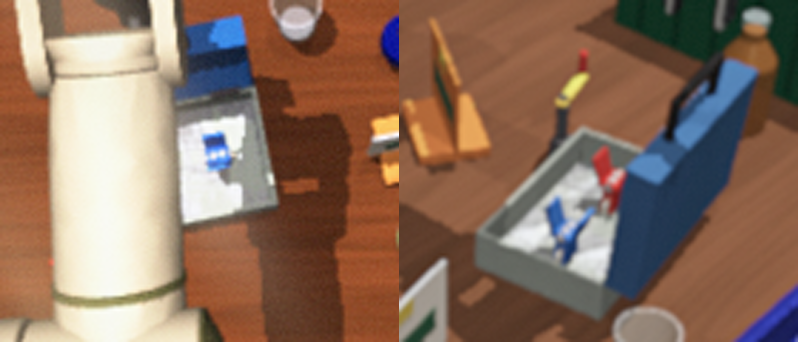

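The lid stands upright. The red clip is on the +y fin at right-panel (605,180), and the blue one is at (565,225). I back off above red and take a wrist look.

```bash
python3 -m jog '[[0,0,0,0.01,-0.02,0,65],[0,0,0,0.02,-0.04,0,65],[0,0,0,0.025,-0.04,0.01,65],[0,0,0,0.015,-0.018,0.04,65],[0,0,0,0,0,0.05,65],[0,0,0,0,0,0.04,65],[0,0,0,0,0,0,65]]' >/dev/null
python3 - <<'E'
from h import *
go([.5549,.2141,.052],10.2)
c=shot("wrist"); h=cv2.cvtColor(c[0],cv2.COLOR_RGB2HSV)
m=cv2.inRange(h,(0,150,80),(6,255,255))|cv2.inRange(h,(172,150,80),(180,255,255))
n,l,s,ct=cv2.connectedComponentsWithStats(m)
for i in range(1,n):
    if s[i][4]>60: print(s[i],ct[i])
print("expected red tail tops",[proj(c,[.5549+k*.984*.024,.2141+k*.177*.024,.077]).round(0) for k in(-1,1)]); save("w6",c[0])
E
```

```text
pos [0.5424 0.2043 0.1874] shift [0.0075 0.0152 0.1352] yaw 9.9 tool z [-0.008 -0.001 -1.   ] w 0.0555 gf 0.0 F [-0.3 -0.5  0.9] t 13.125
turn about tool z (rad) -0.006084063802421564
[ 97  21  36  20 382] [110.82198953  30.9895288 ]
[251 152  26  46 811] [262.85819975 175.00369914]
[280 152  29  46 901] [294.79134295 175.38401776]
expected red tail tops [array([250., 182.]), array([308., 182.])]
```

View pics/w6.png

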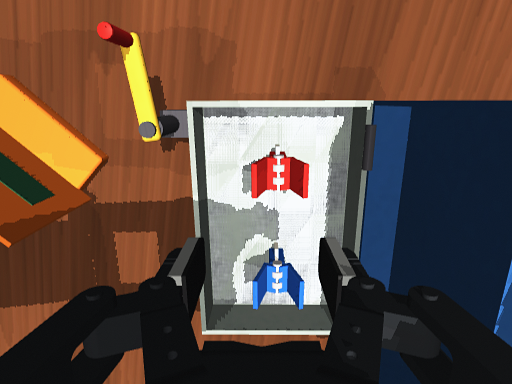

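The wrist view shows the red clip's tails at columns 251..309 about row 180, matching the expected (279,182). Blue is at (278,280). I descend over red with the fingers wider.

```bash
python3 -m jog '[[0,0,0,0.0075,0.015,0.01,75],[0,0,0,0,0,0.03,75],[0,0,0,0,0,0.04,75],[0,0,0,0,0,0.03,75],[0,0,0,0,0,0.017,75],[0,0,0,0,0,0.006,75],[0,0,0,0,0,0,75]]'
python3 -c "
from h import *
go([.5549,.2141,.052],10.2)"
```

```text
time_s: 14.05
position: [0.5587, 0.2149, 0.0583]
tool_rot: [[-0.171, 0.985, 0.001], [0.985, 0.171, 0.0], [0.0, 0.001, -1.0]]
ft_force: [0.1, -0.7, -0.4]
grip_width: 0.0638
gripper_force: 0.0
pos [0.5587 0.2149 0.0583] shift [-0.0001 -0.0039  0.0063] yaw 9.9 tool z [ 0.001  0.    -1.   ] w 0.0638 gf 0.0 F [ 0.1 -0.7 -0.4] t 14.05
turn about tool z (rad) -0.005941936881657005
```

```bash
python3 -m jog '[[0,0,0,0,-0.0035,0.005,75],[0,0,0,0,0,0,40],[0,0,0,0,0,0,0],[0,0,0,0,0,0,0],[0,0,0,0,0,0,0],[0,0,0,0,0,0,0],[0,0,0,0,0,0,0]]' 30
python3 - <<'E'
from h import *
go([.5549,.2141,.052],10.2)
c=shot("wrist"); save("w7",cv2.resize(c[0][120:384,100:420],None,fx=2,fy=2))
E
```

```text
time_s: 14.92
position: [0.5568, 0.2144, 0.0555]
tool_rot: [[-0.171, 0.985, 0.007], [0.985, 0.171, 0.001], [0.0, 0.007, -1.0]]
ft_force: [2.8, 1.0, 12.1]
grip_width: 0.0279
gripper_force: 30.2
pos [0.5568 0.2144 0.0555] shift [ 0.0001 -0.002   0.0035] yaw 9.8 tool z [ 0.007  0.001 -1.   ] w 0.0279 gf 30.2 F [ 2.8  1.  12.1] t 14.925
turn about tool z (rad) -0.006130529802037277
```

View pics/w7.png

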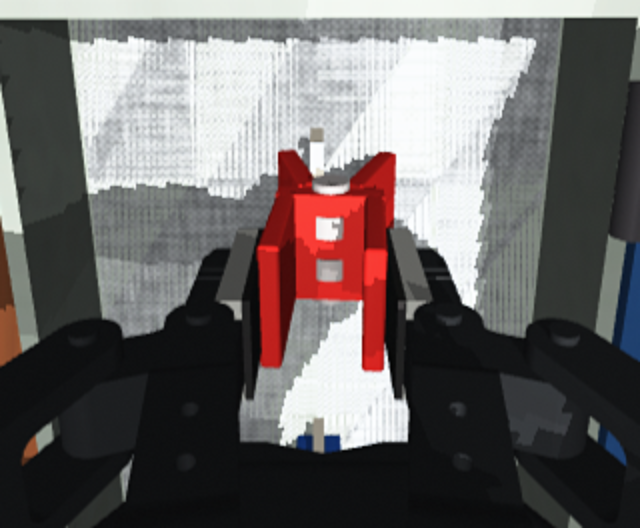

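The clip is squeezed to 27.9 mm, tails parallel against the stop. The jaws gape either side of the fin at crop (317,150). I lift straight up.

```bash
python3 -m jog '[[0,0,0,0,0,-0.006,0],[0,0,0,0,0,-0.014,0],[0,0,0,0,0,-0.02,0],[0,0,0,0,0,-0.03,0],[0,0,0,0,0,-0.035,0],[0,0,0,0,0,-0.035,0],[0,0,0,0,0,-0.03,0],[0,0,0,0,0,-0.005,0]]'
python3 -m jog '[[0,0,0,-0.015,-0.001,0,0],[0,0,0,-0.03,-0.002,0,0],[0,0,0,-0.05,-0.004,0,0],[0,0,0,-0.06,-0.005,0,0],[0,0,0,-0.06,-0.005,0,0],[0,0,0,-0.06,-0.005,0,0],[0,0,0,-0.06,-0.005,0,0],[0,0,0,-0.06,-0.005,0,0],[0,0,0,-0.05,-0.003,0,0],[0,0,0,-0.03,0,0,0]]'
python3 -m jog '[[0,0,0,-0.005,0,0,0],[0,0,0,0,0,0,0]]'
python3 - <<'E'
from h import *
go([.587,-.163,.2],11.0)
c=shot("wrist"); save("w8",c[0]); print([proj(c,[.587+k*-.0299/2,-.163+k*.1532/2,.125]).round(0) for k in(-1,0,1)])
E
```

```text
time_s: 15.98
position: [0.5548, 0.2141, 0.2301]
tool_rot: [[-0.171, 0.985, 0.004], [0.985, 0.171, 0.001], [-0.0, 0.004, -1.0]]
ft_force: [0.6, 0.7, -1.8]
grip_width: 0.0275
gripper_force: 29.0
time_s: 17.23
position: [0.6, -0.2633, 0.2255]
tool_rot: [[-0.168, 0.986, -0.003], [0.986, 0.168, 0.002], [0.002, -0.003, -1.0]]
ft_force: [-0.8, 0.8, -0.8]
grip_width: 0.0278
gripper_force: 29.1
time_s: 17.48
position: [0.6016, -0.2648, 0.2267]
tool_rot: [[-0.171, 0.985, -0.002], [0.985, 0.171, 0.001], [0.002, -0.002, -1.0]]
ft_force: [0.4, 0.1, -0.1]
grip_width: 0.0279
gripper_force: 29.1
pos [ 0.6016 -0.2648  0.2267] shift [0.1027 0.003  0.0269] yaw 9.8 tool z [-0.002  0.001 -1.   ] w 0.0279 gf 29.1 F [ 0.4  0.1 -0.1] t 17.475
turn about tool z (rad) -0.020284583308210036
[array([267., 163.]), array([265.,  56.]), array([263., -74.])]
```

View pics/w8.png

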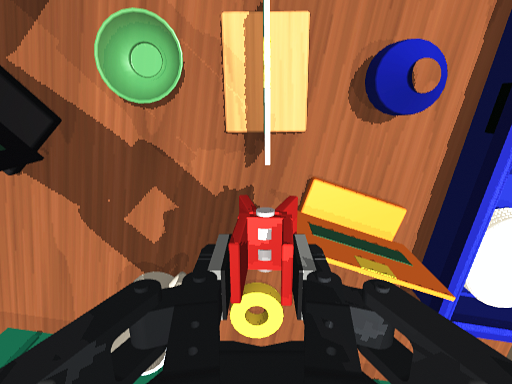

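The wrist view shows the card's top edge as a thin white line at columns 264..270, ending at (267,163), matching the prediction. The held clip is centred at (265,213). The next checks are numeric only: the card edge line, the clip's midline and the jaw tip height.

```bash
python3 - <<'E'
from h import *
np.set_printoptions(precision=4,suppress=True)
c=shot("wrist"); h=cv2.cvtColor(c[0],cv2.COLOR_RGB2HSV); C=np.array([.984,.177]);D=np.array([-.177,.984])
L=[]
for v in (5,40,80,120,155):
    xs=[u for u in range(255,280) if h[v,u,1]<40 and h[v,u,2]>170]; 
    if xs: p=onz(c,np.mean(xs),v,.125); L.append(p[:2]); print(v,xs[0],xs[-1],p)
L=np.array(L); d=L[0]-L[-1]; d/=np.linalg.norm(d); n=np.array([d[1],-d[0]]); print("normal yaw",np.degrees(np.arctan2(n[1],n[0])))
ys=[v for v in range(140,180) if h[v,267,1]<40 and h[v,267,2]>170]; e=onz(c,267,max(ys),.125)[:2]; print("near end",e,"centre",e+.075*d)
red=cv2.inRange(h,(0,150,60),(6,255,255))|cv2.inRange(h,(172,150,60),(180,255,255))
for v in(200,208,225,245,265,290): xs=np.nonzero(red[v,215:315])[0]+215; print("red",v,xs.min(),xs.max(),(xs.min()+xs.max())/2)
s=observe();p=np.array(s["position"]);R=np.array(s["tool_rot"])
for z in(.0,-.012,.049): print("midline z",z,proj(c,p+R@[0,0,z]))
a=shot("scene");h=cv2.cvtColor(a[0],cv2.COLOR_RGB2HSV); m=cv2.inRange(h,(0,150,70),(7,255,255))|cv2.inRange(h,(170,150,70),(180,255,255))
q=proj(a,p).round().astype(int); r=np.zeros_like(m); r[q[1]-30:q[1]+45,q[0]-30:q[0]+30]=m[q[1]-30:q[1]+45,q[0]-30:q[0]+30]
nn,l,st,ct=cv2.connectedComponentsWithStats(r); print(q,[(st[i],ct[i]) for i in range(1,nn) if st[i][4]>5])
for yy in(-1,1):
  for xx in(-.016,.016): print("tip",xx,yy,proj(a,p+R@[yy*.015,xx,.049]))
E
```

```text
5 264 269 [ 0.5824 -0.1301  0.125 ]
40 264 269 [ 0.5863 -0.1518  0.125 ]
80 264 269 [ 0.591  -0.1781  0.125 ]
120 264 269 [ 0.596  -0.2063  0.125 ]
155 265 269 [ 0.6011 -0.2325  0.125 ]
normal yaw 10.324378782917256
near end [ 0.6025 -0.2404] centre [ 0.589  -0.1666]
red 200 239 297 268.0
red 208 239 297 268.0
red 225 235 296 265.5
red 245 228 293 260.5
red 265 230 292 261.0
red 290 230 291 260.5
midline z 0.0 [260.7601 251.1413]
midline z -0.012 [260.6673 263.1154]
midline z 0.049 [261.0301 216.308 ]
[199 208] [(array([191, 196,  21,  34, 297], dtype=int32), array([200.5387, 212.7407]))]
tip -0.016 -1 [191.5675 223.6657]
tip 0.016 -1 [201.729  228.6704]
tip -0.016 1 [198.9988 216.8251]
tip 0.016 1 [209.0741 221.6675]
```

The clip's jaws sit about 4 mm toward tool +y of the finger midline, so I correct for that. I go above the sticker and recheck.

```bash
python3 -m jog '[[0,0,-0.009,0.02,0,0,0],[0,0,0,0.04,0,0.01,0],[0,0,0,0.03,0.001,0.015,0],[0,0,0,0.01,0,0.01,0],[0,0,0,0,0,0,0],[0,0,0,0,0,0,0]]'
cat > chk.py <<'E'
from h import *
np.set_printoptions(precision=4,suppress=True)
go([.5853,-.1656,.158],10.3)
c=shot("wrist"); h=cv2.cvtColor(c[0],cv2.COLOR_RGB2HSV)
s=observe();p=np.array(s["position"]);R=np.array(s["tool_rot"])
red=cv2.inRange(h,(0,150,60),(6,255,255))|cv2.inRange(h,(172,150,60),(180,255,255))
for v in(196,200,204,208,225,260,290): xs=np.nonzero(red[v,215:315])[0]+215; print("red",v,xs.min(),xs.max(),(xs.min()+xs.max())/2)
for v in range(100,240,10):
    xs=[u for u in range(250,285) if h[v,u,1]<40 and h[v,u,2]>150]
    if xs: q=onz(c,np.mean(xs),v,.125); print(v,xs[0],xs[-1],q, "tool frame",R.T@(q-p))
E
python3 chk.py
```

```text
time_s: 18.38
position: [0.5857, -0.1673, 0.1933]
tool_rot: [[-0.179, 0.984, 0.001], [0.984, 0.179, -0.001], [-0.001, 0.001, -1.0]]
ft_force: [0.4, -0.1, -0.4]
grip_width: 0.0276
gripper_force: 29.1
pos [ 0.5857 -0.1673  0.1933] shift [ 0.0018 -0.0001  0.0353] yaw 10.3 tool z [ 0.001 -0.001 -1.   ] w 0.0276 gf 29.1 F [ 0.4 -0.1 -0.4] t 18.375
turn about tool z (rad) 0.0006715720707538472
red 196 239 293 266.0
red 200 239 297 268.0
red 204 239 297 268.0
red 208 239 296 267.5
red 225 236 296 266.0
red 260 229 292 260.5
red 290 230 291 260.5
100 263 268 [ 0.5758 -0.0955  0.125 ] tool frame [0.0725 0.0031 0.0682]
110 263 268 [ 0.577  -0.1016  0.125 ] tool frame [0.0663 0.0031 0.0682]
120 263 268 [ 0.5781 -0.1078  0.125 ] tool frame [0.06   0.0032 0.0682]
130 263 268 [ 0.5793 -0.1141  0.125 ] tool frame [0.0536 0.0032 0.0682]
140 263 268 [ 0.5805 -0.1206  0.125 ] tool frame [0.047  0.0032 0.0682]
150 263 268 [ 0.5817 -0.1271  0.125 ] tool frame [0.0404 0.0032 0.0682]
160 263 268 [ 0.5829 -0.1338  0.125 ] tool frame [0.0336 0.0033 0.0682]
170 263 268 [ 0.5842 -0.1406  0.125 ] tool frame [0.0266 0.0033 0.0682]
180 263 268 [ 0.5855 -0.1475  0.125 ] tool frame [0.0196 0.0033 0.0683]
190 263 268 [ 0.5868 -0.1546  0.125 ] tool frame [0.0124 0.0033 0.0683]
200 263 268 [ 0.5881 -0.1618  0.125 ] tool frame [0.0051 0.0034 0.0683]
210 256 256 [ 0.5829 -0.1703  0.125 ] tool frame [-0.0023 -0.0034  0.0683]
230 258 270 [ 0.5912 -0.1844  0.125 ] tool frame [-0.0177  0.0023  0.0683]
```

```bash
python3 - <<'E'
from h import *
c=shot("wrist"); h=cv2.cvtColor(c[0],cv2.COLOR_RGB2HSV)
vs=[v for v in range(40,200) if h[v,265,1]<40 and h[v,265,2]>150]; print(min(vs),onz(c,265,min(vs)-.5,.125))
b=shot("top"); h=cv2.cvtColor(b[0],cv2.COLOR_RGB2HSV)
E
python3 -m jog '[[0,0,0,0.0018,0,0.005,0],[0,0,0,0,0,0.01,0],[0,0,0,0,0,0.01,0],[0,0,0,0,0,0.007,0],[0,0,0,0,0,0.003,0],[0,0,0,0,0,0,0],[0,0,0,0,0,0,0]]'
python3 chk.py
```

```text
96 [ 0.57501423 -0.09292863  0.125     ]
time_s: 19.4
position: [0.5852, -0.1646, 0.1582]
tool_rot: [[-0.18, 0.984, 0.001], [0.984, 0.18, -0.0], [-0.0, 0.001, -1.0]]
ft_force: [0.6, -0.5, -1.2]
grip_width: 0.0275
gripper_force: 29.1
pos [ 0.5852 -0.1646  0.1582] shift [-0.001  -0.      0.0002] yaw 10.4 tool z [ 0.001 -0.    -1.   ] w 0.0275 gf 29.1 F [ 0.6 -0.5 -1.2] t 19.4
turn about tool z (rad) 0.001318123332308913
red 196 239 293 266.0
red 200 239 296 267.5
red 204 239 297 268.0
red 208 239 296 267.5
red 225 236 296 266.0
red 260 229 292 260.5
red 290 230 291 260.5
100 263 270 [ 0.5753 -0.0928  0.125 ] tool frame [0.0724 0.0033 0.0331]
110 263 270 [ 0.5763 -0.0979  0.125 ] tool frame [0.0672 0.0033 0.0331]
120 263 270 [ 0.5773 -0.1031  0.125 ] tool frame [0.062  0.0033 0.0331]
130 263 270 [ 0.5782 -0.1083  0.125 ] tool frame [0.0566 0.0033 0.0331]
140 263 270 [ 0.5792 -0.1137  0.125 ] tool frame [0.0511 0.0034 0.0331]
150 263 270 [ 0.5803 -0.1192  0.125 ] tool frame [0.0456 0.0034 0.0331]
160 263 270 [ 0.5813 -0.1247  0.125 ] tool frame [0.0399 0.0034 0.0331]
170 263 270 [ 0.5824 -0.1304  0.125 ] tool frame [0.0342 0.0034 0.0331]
180 263 270 [ 0.5834 -0.1361  0.125 ] tool frame [0.0283 0.0034 0.0332]
190 263 270 [ 0.5845 -0.142   0.125 ] tool frame [0.0223 0.0035 0.0332]
200 263 269 [ 0.5854 -0.1481  0.125 ] tool frame [0.0162 0.0032 0.0332]
210 256 274 [ 0.5859 -0.1543  0.125 ] tool frame [0.01   0.0026 0.0332]
230 258 270 [ 0.5877 -0.167   0.125 ] tool frame [-0.0028  0.0021  0.0332]
```

The card's ends give a centre of y = -0.1667, so I nudge 2 mm. The jaws run from column 239 to 297 and straddle the card at 263..270 with clearance on both sides, and the wrist force is near zero. After settling, I hand in.

```bash
python3 -m jog '[[0,0,0,-0.002,0.0003,0,0],[0,0,0,0,0,0,0],[0,0,0,0,0,0,0],[0,0,0,0,0,0,0]]'
python3 - <<'E'
from h import *
s=observe();p=np.array(s["position"]);R=np.array(s["tool_rot"])
a=shot("scene");h=cv2.cvtColor(a[0],cv2.COLOR_RGB2HSV); m=cv2.inRange(h,(0,150,70),(7,255,255))|cv2.inRange(h,(170,150,70),(180,255,255))
q=proj(a,p).round().astype(int); r=m[q[1]-30:q[1]+45,q[0]-30:q[0]+30]; ys,xs=np.nonzero(r)
print("red rows",ys.min()+q[1]-30,ys.max()+q[1]-30,"cols",xs.min()+q[0]-30,xs.max()+q[0]-30)
print("pred near tip z.109",proj(a,p+R@[-.015,.02,.049]),"card edge",proj(a,[.5885,-.1667,.125]))
job.close_job()
E
```

```text
time_s: 19.95
position: [0.5857, -0.1665, 0.1578]
tool_rot: [[-0.18, 0.984, 0.0], [0.984, 0.18, 0.0], [0.0, 0.0, -1.0]]
ft_force: [0.5, -0.3, -1.1]
grip_width: 0.0278
gripper_force: 29.1
red rows 196 224 cols 217 233
pred near tip z.109 [227.17579272 226.35588255] card edge [224.83141984 216.57743849]
the job is handed in; nothing more can be done
```

I handed the job in at about 20 s: the latch is clear, the lid is standing open, and the red clip is held squeezed open around the card's top edge at the sticker, with no contact shown by the last camera and force readings. I viewed 11 pictures against the limit of 10, and the verdict was not reported back.

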